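# Feed the mounted lenses through the tray's gate into the slot

## Robot

A 6-joint arm with a two-finger parallel gripper is mounted at the origin on a cart in front of the work surface, level with it; the furniture and walls round the work are solid. World frame = base frame: x ahead of the robot, y to its left, z up, the work surface at z = 0. Lengths are in m, angles in rad, forces in N, time in s.
With the tool pointing down it reaches from about 0.35 to 0.775 m from the base axis. Payload 5.5 kg.
Tool frame: the origin (TCP) lies at the very end of the fingers, on their centre line; the grasp point (between the pads) lies 19 mm behind it (env.grip_point_offset is the distance from the TCP to the grasp point, in m); z points along the fingers, y is the line along which they close (so a half turn about z gives the same grasp; the last joint's range is limited). The gripper opens to 85 mm and grips with 20 to 120 N. Pads are 22 mm wide; open, the fingers measure 114 mm over their backs; the gripper's body (76 mm by 85 mm) begins 54 mm behind the grasp point. The pads swing forward as they close: fully open they stand 13 mm farther back than shut.
Start: joints at [-1.312, 0.313, 0.046, 1.304, 0, 1.431], TCP at [0.223, -0.53, 0.231] pointing down, gripper open.
Joint ranges: [-2.76, 2.76], [-0.86, 1.69], [-1.03, 1.26], [-2.2, 2.34], [-1.47, 1.5], [-3.14, 3.14]. Speed limits (rad/s): [2.57, 2.57, 3.14, 3.14, 3.14, 3.14].

## Interface

Orientations are given as a unit quaternion [w, x, y, z].
In Python, from workcell import sensors, imaging, workorder, env gives the robot as it stands.
- The arm moves only by the shell command python3 -m handwheel 'ROWS' [FORCE]. ROWS is JSON, a list of rows, each a list of 5 numbers: the shift along the tool's x, y, z in mm, then the turn about the tool's z in rad, then the opening, from 0 (shut) to 1 (fully open). A call has 1 to 8 rows; each row is the pose to reach, as a shift and turn from the pose commanded when the call began, along the tool's axes at that moment; what a row does not reach only later rows make up. A row lasts 1/10 s, in which the tool goes at most 50 mm and 8.59 degrees, less where a joint would pass 70% of its speed; a pose out of reach is approached as far as the arm can. A call with a gripper value outside its range is refused whole. The fingers move at their own pace and stop on an object; FORCE is the grip in N (left out, the last holds). Time passes only in rows, so rows that repeat a pose let the fingers close. It gives the time, the measured TCP pose, the force, the opening and the grip force at its end, in the units of the state.
- sensors.get_state(): the state, without advancing time (a new reading comes with each control period).
- imaging.read_camera(name): name is "scene" or "side" or "wrist"; returns a dict with "color" (480x640x3 uint8, blue, green, red), "z_map" (480x640 float32, m along the optical axis (not along the pixel's ray), 0 where there is no reading), "fx", "fy", "cx", "cy" (pixels), "xyz" and "rotation" of the camera in the world. Camera axes: x right, y down, z forward; pixel columns grow to the right and rows downward; lengths in m; the calibration is good to about 2 mm. The wrist camera is an equidistant fisheye: a pixel r from the principal point sees the ray r / f radians off the axis. A picture is of the moment at which its call begins.
- workorder.hand_in(): hands the job in; it is judged then, once.
The state is a dict: "clock": time; "joint_pos": joint angles; "qvel": joint speeds; "tau": joint torques, N m; "tcp_pos": TCP position; "orientation": TCP orientation; "wrist_force": force on the tool from outside, world axes, zero at the start; "ft_torque": the same for the moment, N m; "finger_gap": finger opening in m; "grip_force": force on a finger pad.
Only numpy, scipy, OpenCV 4.12 (cv2) and the standard library are available. Lean on these libraries where they do the work, as an engineer would, in place of code of your own. Each camera call takes 0.05 s, during which the arm holds its last target. There are 200 camera calls.

## Task

Three small mounted lenses lie in the wide part of the loading tray. With the fingertips only, push them along the tray floor, one at a time, through the narrow gate into the slot until all three stand in a row in the slot, wholly past the gate; keep the lenses still waiting well back from the gate until the one before is wholly in the slot. Do not lift or tip the lenses, and leave the white bottle and the slim vial in the tray standing where they are.

Things in the scene. Friction and masses are not known exactly. Their poses are not given: they have to be found in the camera images.
- tray: the loading tray: low grey plate with bare metal walls, fixed to the desk. Origin on the desk under the middle of the gate; z up, +y into the wide part, -y into the slot. Floor top z 4 mm; walls to z 10 mm, 10 mm below the lens tops, so fingertips held above the walls can push lenses and pass over walls. Wide part: x -74 to +74, y up to 168 mm
- gate (a point): middle of the gate at the tray floor, tray frame (0, 0, 4) mm: a 28 mm opening between two upright round posts, 8 mm thick, 6.5 mm above the floor, at x +-18, y 0. Two straight funnel walls lead to it, from (+-74, 56) mm to (+-15, 4) mm in the tray frame
- slot_end (a point): middle of the end stop's inner face at the tray floor, tray frame (0, -80, 4) mm: the closed end of the slot. The slot runs from the gate at y 0 to here, 29 mm wide (x -14.5 to +14.5); three lenses touching in a row take 72 mm of its 80 mm, so the row ends up packed against the end stop
- lens_1: one of three identical mounted lenses: a black round cell, 24 mm diameter, 16 mm tall, with a clear glass face on top, about 30 g, loose, lying flat on the tray floor. Origin: centre of its underside; z is its axis. They start in the wide part of the tray, this one on the tray's -x side at about x -44, y 60 mm in the tray frame
- lens_2: one of three identical mounted lenses: a black round cell, 24 mm diameter, 16 mm tall, with a clear glass face on top, about 30 g, loose, lying flat on the tray floor. Origin: centre of its underside; z is its axis. They start in the wide part of the tray, this one on the tray's +x side at about x +44, y 60 mm in the tray frame
- lens_3: one of three identical mounted lenses: a black round cell, 24 mm diameter, 16 mm tall, with a clear glass face on top, about 30 g, loose, lying flat on the tray floor. Origin: centre of its underside; z is its axis. They start in the wide part of the tray, this one farther from the gate, near the middle, at about x 0, y 88 mm in the tray frame
- bottle_white: short white bottle with white screw cap, 28 mm diameter, 44 mm tall, standing loose in one of the tray's two corners away from the gate. Origin: centre of its underside. Not to be moved
- vial_2: slim white vial with a blue cap, 16 mm diameter, 41 mm tall, standing loose in the other corner away from the gate. Origin: centre of its underside. Not to be moved
There are look-alikes about, which are no part of the job. What is shaped like the lens_2 but green is not meant.

How it is judged:
On the way, in this order (a step that is already met when the one before it is completed fails the run):
1. one lens is wholly in the slot while the other two still wait well back (centre at least 20 mm before the gate) (((y of lens_1 in the frame of tray below -0.014 m and y of each of lens_2, lens_3 in the frame of tray above 0.02 m) or (y of lens_2 in the frame of tray below -0.014 m and y of each of lens_3, lens_1 in the frame of tray above 0.02 m) or (y of lens_3 in the frame of tray below -0.014 m and y of each of lens_1, lens_2 in the frame of tray above 0.02 m))), for 0.2 s.
2. two lenses are wholly in the slot while the third still waits well back (centre at least 20 mm before the gate) (((y of lens_1 in the frame of tray above 0.02 m and y of each of lens_2, lens_3 in the frame of tray below -0.014 m) or (y of lens_2 in the frame of tray above 0.02 m and y of each of lens_3, lens_1 in the frame of tray below -0.014 m) or (y of lens_3 in the frame of tray above 0.02 m and y of each of lens_1, lens_2 in the frame of tray below -0.014 m))), for 0.2 s.
At the end, for the whole second after the job is handed in: all three lenses lie flat and at rest on the slot's floor, each with its centre at least 14 mm past the middle of the gate and within 6 mm of the slot's centre line; the bottle and the vial stand upright within 12 mm of where they stood (y of lens_1 in the frame of tray between -0.081 and -0.014 m and x of lens_1 in the frame of tray between -0.006 and 0.006 m and z of each of lens_1, lens_2, lens_3 in the frame of tray below 0.007 m and angle between each of lens_1, lens_2, lens_3's own z axis and vertical below 0.12 rad and linear speed of each of lens_1, lens_2, lens_3 below 0.01 m/s and y of lens_2 in the frame of tray between -0.081 and -0.014 m and x of lens_2 in the frame of tray between -0.006 and 0.006 m and y of lens_3 in the frame of tray between -0.081 and -0.014 m and x of lens_3 in the frame of tray between -0.006 and 0.006 m and distance of each of bottle_white, vial_2 from where it was at the start of the episode below 0.012 m and angle between each of bottle_white, vial_2's own z axis and vertical below 0.15 rad); the robot touches nothing.
It fails at once if a lens is lifted (more than 6 mm off the tray floor) (z of any of lens_1, lens_2, lens_3 in the frame of tray above 0.01 m).
It fails at once if a lens is tipped by more than about 30 degrees (angle between any of lens_1, lens_2, lens_3's own z axis and vertical above 0.5 rad).
It fails at once if the bottle or the vial is moved by 12 mm or more, or tipped (distance of any of bottle_white, vial_2 from where it was at the start of the episode above 0.012 m or angle between any of bottle_white, vial_2's own z axis and vertical above 0.3 rad).
It also fails if it takes over 72 s, if anything falls off the work surface, if the arm or the gripper's body presses on something with over 40 N, if the wrist force passes 120 N, or if a joint passes its speed limit or range.

## Working session

There is one attempt and no reset: what is moved stays moved. The work goes in short steps, Python scripts to look and compute and a shell command to move; the robot and the scene stay as the last step left them, time stands still between calls to the robot, and variables do not carry over. Pictures are saved under pics/ and viewed, at most 10 in all, crops included, and the job is handed in when it is done.

```bash
mkdir -p pics; python3 - <<'E'
from workcell import sensors, imaging
import cv2,numpy as np
s=sensors.get_state();print({k:np.round(v,3).tolist() for k,v in s.items()})
for n in("scene","side"):
    c=imaging.read_camera(n);cv2.imwrite(f"pics/{n}0.png",c["color"]);np.savez(f"{n}0.npz",**c)
    print(n,c["fx"],c["cx"],c["cy"],c["xyz"],np.round(c["rotation"],3).tolist())
E
```

```text
{'clock': 0.0, 'joint_pos': [-1.312, 0.314, 0.045, 1.304, -0.0, 1.431], 'qvel': [0.001, -0.0, -0.002, -0.0, 0.002, 0.001], 'tau': [0.001, -48.062, 29.854, 0.019, 0.0, -0.0], 'tcp_pos': [0.223, -0.529, 0.23], 'orientation': [-0.001, 0.98, 0.198, -0.0], 'wrist_force': [-0.994, -0.21, 0.969], 'ft_torque': [0.023, 0.006, 0.036], 'grip_force': 0.0, 'finger_gap': 0.085}
scene 621.4048401897593 321.3756836733115 236.10663785173736 [ 0.25196813 -0.37742956  0.58298816] [-0.406, 0.851, -0.305, 0.134]
side 556.8105002898396 312.4124337469981 228.59011631781374 [ 0.23666491 -0.43117605  0.46847403] [-0.475, 0.823, -0.269, 0.157]
```

View pics/scene0.png

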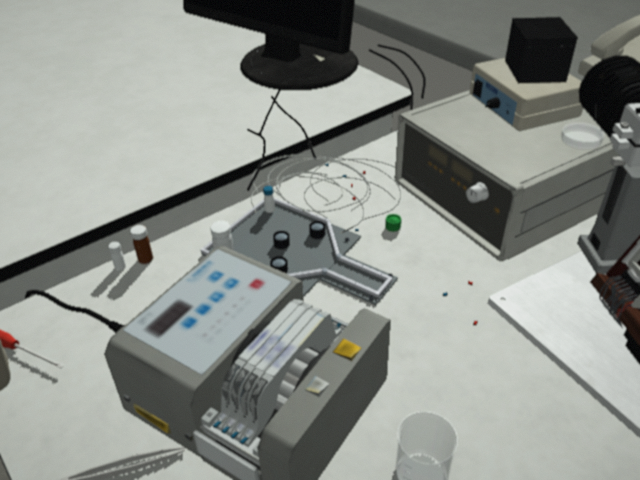

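View pics/side0.png

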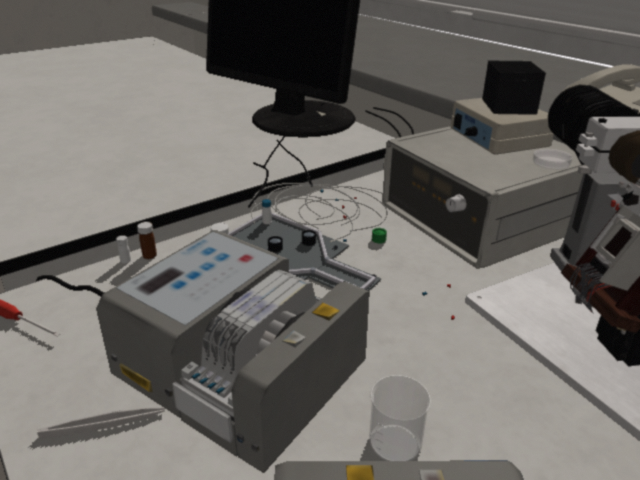

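Scene view: the tray is centred near (290,245). The lenses are black rings at (282,239), (317,229) and (279,263), and the slot ends near (385,290). The bottle is at (221,236) and the vial at (268,198). Possible mix-ups are the green cell at (393,222), rejected on colour, and the black instrument knobs, which are not in the tray. In the side view the machine hides one lens. I'll check a close crop.

```bash
cat > h.py <<'E'
import numpy as np
from scipy.spatial.transform import Rotation as R
def cam(c):
    q=np.array(c["rotation"]); 
    M=R.from_quat(q[[1,2,3,0]]).as_matrix() if q.size==4 else q.reshape(3,3)
    return M,np.array(c["xyz"])
def cast(c,u,v,z):
    M,o=cam(c)
    d=M@np.array([(u-c["cx"])/c["fx"],(v-c["cy"])/c["fy"],1.]); t=(z-o[2])/d[2]
    return o+t*d
def castw(c,u,v,z):  # equidistant fisheye
    M,o=cam(c)
    a,b=(u-c["cx"])/c["fx"],(v-c["cy"])/c["fy"]; th=np.hypot(a,b); s=np.sinc(th/np.pi)
    d=M@np.array([a*s,b*s,np.cos(th)]); t=(z-o[2])/d[2]
    return o+t*d
E
python3 - <<'E'
import numpy as np,cv2
from h import *
c=np.load("scene0.npz")
for p in [(282,239,.02),(317,229,.02),(279,263,.02),(221,226,.044),(268,190,.041),(385,290,.01),(393,220,.02)]: print(p,np.round(cast(c,*p),3))
cv2.imwrite("pics/crop.png",cv2.resize(c["color"][170:320,190:410],None,fx=3.6,fy=3.6,interpolation=cv2.INTER_CUBIC))
E
```

```text
(282, 239, 0.02) [0.627 0.194 0.02 ]
(317, 229, 0.02) [0.679 0.179 0.02 ]
(279, 263, 0.02) [0.594 0.155 0.02 ]
(221, 226, 0.044) [0.563 0.248 0.044]
(268, 190, 0.041) [0.666 0.28  0.041]
(385, 290, 0.01) [0.676 0.032 0.01 ]
(393, 220, 0.02) [0.778 0.124 0.02 ]
```

View pics/crop.png

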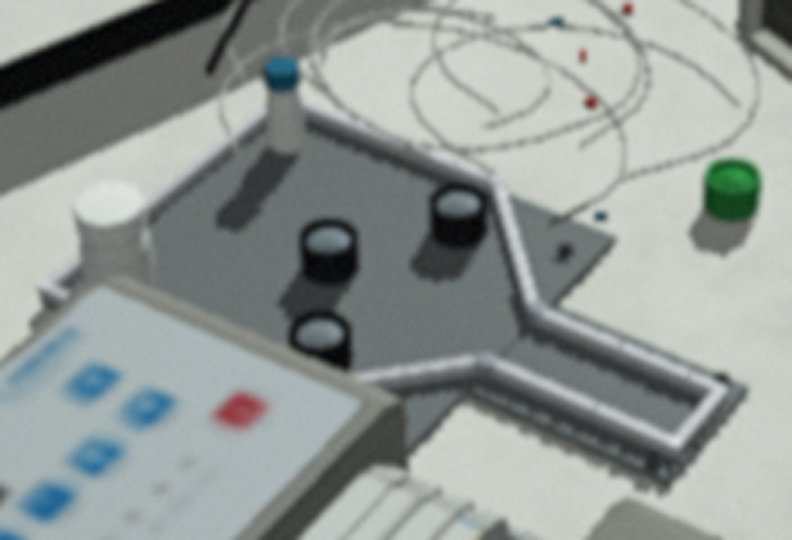

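The crop confirms three black cells with glass tops: the far-centre one at crop (328,240), the +x one at (458,203), and the -x one at (320,332), partly behind the machine. The slot is empty. Next I'll fit the tray frame and measure machine heights.

```bash
python3 - <<'E'
import numpy as np
from h import *
c=np.load("scene0.npz")
f=lambda p,z:cast(c,190+p[0]/3.6-.4,170+p[1]/3.6-.4,z)
# wall tops z=.01 : tray xy -> crop px (slot inner end corners mid-wall ~ +-16.5,-82 ; wall bends ~ +-16.5,3)
tr=np.array([[16.5,-82],[-16.5,-82],[16.5,3],[-16.5,3],[76,56]])/1e3
W=np.array([f(p,.01)[:2] for p in[(722,386),(678,440),(528,308),(484,358),(498,184)]])
a=tr-tr.mean(0);b=W-W.mean(0);U,S,V=np.linalg.svd(a.T@b);Rm=V.T@U.T
t=W.mean(0)-Rm@tr.mean(0);print("yaw",np.degrees(np.arctan2(Rm[1,0],Rm[0,0])),"t",t,"res mm",np.round((W-(tr@Rm.T+t))*1e3,1).tolist())
np.savez("tray.npz",R=Rm,t=t)
for n,p,z in[("l3",(328,240),.02),("l2",(458,203),.02),("l1",(320,332),.02),("bot",(110,200),.044),("vial",(282,66),.041),("green",(732,175),.02)]:
    w=f(p,z);print(n,np.round(w,3),np.round((w[:2]-t)@Rm*1e3,0))
M,o=cam(c);v,u=np.mgrid[0:480,0:640];Z=c["z_map"]
P=np.stack([(u-c["cx"])/c["fx"]*Z,(v-c["cy"])/c["fy"]*Z,Z],-1)@M.T+o
T=(P[...,:2]-t)@Rm*1e3
m=(Z>0)&(P[...,2]>.03)&(abs(T[...,0])<230)&(T[...,1]<260)&(T[...,1]>-200)
for x in range(-220,220,20):
    r=[]
    for y in range(-200,260,20):
        k=m&(abs(T[...,0]-x-10)<10)&(abs(T[...,1]-y-10)<10);r.append(int(P[...,2][k].max()*1e3) if k.any() else 0)
    print(x,r)
E
```

```text
yaw 18.049845048760133 t [0.65672282 0.11778734] res mm [[0.4, 0.7], [-0.3, 0.5], [-0.3, 0.2], [-0.1, -0.9], [0.3, -0.5]]
l3 [0.629 0.2   0.02 ] [-0. 86.]
l2 [0.684 0.185 0.02 ] [46. 55.]
l1 [0.595 0.157 0.02 ] [-47.  57.]
bot [0.563 0.25  0.044] [-48. 155.]
vial [0.669 0.285 0.041] [ 63. 155.]
green [0.781 0.127 0.02 ] [121. -30.]
-220 [0, 0, 115, 115, 122, 121, 121, 114, 115, 115, 115, 115, 115, 114, 0, 0, 0, 0, 0, 0, 0, 0, 0]
-200 [0, 0, 116, 115, 121, 121, 121, 114, 115, 115, 115, 115, 115, 114, 0, 0, 0, 0, 0, 0, 0, 0, 0]
-180 [0, 0, 113, 113, 120, 121, 120, 114, 114, 114, 114, 115, 114, 114, 0, 0, 0, 0, 0, 0, 0, 0, 43]
-160 [0, 0, 113, 114, 86, 75, 0, 115, 114, 115, 114, 114, 114, 113, 0, 0, 0, 0, 0, 0, 0, 0, 43]
-140 [0, 0, 110, 111, 72, 72, 0, 109, 110, 109, 110, 109, 110, 109, 0, 0, 0, 0, 0, 0, 0, 57, 56]
-120 [0, 0, 0, 0, 0, 0, 0, 0, 0, 0, 0, 0, 0, 0, 0, 0, 0, 0, 0, 0, 0, 57, 54]
-100 [0, 0, 0, 0, 0, 0, 0, 0, 0, 0, 0, 0, 0, 0, 0, 0, 0, 0, 0, 0, 0, 0, 0]
-80 [0, 0, 0, 0, 0, 0, 0, 0, 0, 0, 0, 0, 0, 0, 0, 0, 48, 50, 31, 0, 0, 0, 0]
-60 [0, 0, 0, 0, 0, 0, 0, 0, 0, 0, 0, 0, 0, 0,
[... 364 characters left out ...]
0, 0, 0, 0, 0, 46, 0, 0, 0, 0, 0]
60 [0, 0, 0, 0, 0, 0, 0, 0, 0, 0, 0, 0, 0, 0, 0, 0, 0, 45, 0, 0, 0, 0, 0]
80 [0, 0, 0, 0, 0, 0, 0, 0, 0, 0, 0, 0, 0, 0, 0, 0, 0, 0, 0, 0, 0, 0, 0]
100 [129, 0, 0, 0, 0, 0, 0, 0, 0, 0, 0, 0, 0, 0, 0, 0, 0, 0, 0, 0, 0, 0, 0]
120 [134, 134, 132, 103, 0, 0, 0, 0, 0, 0, 0, 0, 0, 0, 0, 0, 0, 0, 0, 0, 0, 0, 0]
140 [132, 134, 134, 134, 133, 0, 0, 0, 0, 0, 0, 0, 0, 0, 0, 0, 0, 0, 0, 0, 0, 0, 0]
160 [131, 132, 131, 133, 133, 134, 133, 0, 0, 0, 0, 0, 0, 0, 0, 0, 0, 0, 0, 0, 0, 0, 0]
180 [131, 131, 131, 131, 131, 133, 133, 134, 134, 0, 0, 0, 0, 0, 0, 0, 0, 0, 0, 0, 0, 0, 0]
200 [132, 132, 132, 132, 132, 132, 132, 133, 133, 134, 133, 123, 0, 0, 0, 0, 0, 0, 0, 0, 0, 0, 0]
```

```bash
cat >> h.py <<'E'
def go(x,y,z,psi=0,o=None):
    """tool shift (mm) + turn to TCP at tray (x,y,z) mm, tool x at angle psi(rad) from tray +y"""
    from workcell import sensors
    s=sensors.get_state();q=np.array(s["orientation"]);T=R.from_quat(q[[1,2,3,0]]).as_matrix()
    k=np.load("tray.npz");p=np.array(s["tcp_pos"])
    w=np.r_[k["R"]@[x/1e3,y/1e3]+k["t"],z/1e3]
    yaw=np.arctan2(T[1,0],T[0,0]);des=np.arctan2(k["R"][1,1],k["R"][0,1])+psi
    dt=-((des-yaw+np.pi)%(2*np.pi)-np.pi)
    tr=(p[:2]-k["t"])@k["R"]*1e3
    print("clk %.2f tray now"%s["clock"],np.round(tr,1),"z %.1f"%(p[2]*1e3),"gap %.1f"%(s["finger_gap"]*1e3),"F",np.round(s["wrist_force"],1),"psi %.3f"%(yaw-des+psi),"-> rows",np.round(T.T@(w-p)*1e3,1),"turn %.3f"%dt)
E
python3 - <<'E'
import numpy as np
from h import *
c=np.load("scene0.npz");M,o=cam(c);v,u=np.mgrid[0:480,0:640];Z=c["z_map"]
P=(np.stack([(u-c["cx"])/c["fx"]*Z,(v-c["cy"])/c["fy"]*Z,Z],-1)@M.T+o)[Z>0]
a=np.array([.223,-.529]);d=np.array([.398,.756]);d/=.854
r=P[:,:2]-a;s=r@d;n=r@[d[1],-d[0]]
for lo in np.arange(0,1,.1):
    k=(s>lo)&(s<lo+.1)&(abs(n)<.13);print(round(lo,1),k.sum(),P[k,2].max() if k.any() else None)
go(0,118,190)
E
```

```text
0.0 0 None
0.1 0 None
0.2 0 None
0.3 0 None
0.4 15335 0.11772852280469703
0.5 25230 0.12256634250082543
0.6 8217 0.12132660008058155
0.7 4314 0.11434765283820003
0.8 6721 0.050597418239151315
0.9 4092 0.046735019663460275
clk 0.10 tray now [-612.8 -481. ] z 230.5 gap 85.3 F [ 0.7 -0.4 -1.1] psi -1.487 -> rows [ 660.7 -545.6   41.5] turn -1.487
```

```bash
python3 -m handwheel '[[660,-545,0,0,0.22],[660,-545,0,0,0.22],[660,-545,0,0,0.22],[660,-545,0,0,0.22],[660,-545,0,0,0.22],[660,-545,0,0,0.22],[660,-545,0,0,0.22],[660,-545,0,0,0.22]]' 40; python3 -c "
from h import *
go(0,118,200)"
```

```text
clock: 0.9
tcp_pos: [0.4089, -0.1735, 0.2312]
orientation: [0.0, 0.98, 0.198, -0.0]
wrist_force: [1.3, -1.4, -0.1]
finger_gap: 0.0184
grip_force: 0.0
clk 0.90 tray now [-325.8 -200.1] z 231.2 gap 18.4 F [ 1.3 -1.4 -0.1] psi -1.487 -> rows [ 351.2 -289.9   31.1] turn -1.487
```

```bash
python3 -m handwheel '[[351,-290,0,-0.15,0.22],[351,-290,0,-0.3,0.22],[351,-290,0,-0.45,0.22],[351,-290,0,-0.6,0.22],[351,-290,0,-0.75,0.22],[351,-290,0,-0.9,0.22],[351,-290,0,-1.05,0.22],[351,-290,0,-1.2,0.22]]'; python3 -c "
from h import *
go(0,118,180)"
```

```text
clock: 1.7
tcp_pos: [0.5942, 0.1812, 0.2308]
orientation: [-0.0, 0.695, 0.719, -0.0]
wrist_force: [1.2, -0.8, 1.5]
finger_gap: 0.0188
grip_force: 0.0
clk 1.70 tray now [-39.8  79.6] z 230.8 gap 18.8 F [ 1.2 -0.8  1.5] psi -0.281 -> rows [47.9 27.7 50.8] turn -0.281
```

```bash
python3 -m handwheel '[[48,28,50,-0.15,0.22],[48,28,50,-0.28,0.22],[48,28,50,-0.28,0.22],[48,28,50,-0.28,0.22]]'; python3 -c "
from h import *
from workcell import imaging
import cv2
c=imaging.read_camera('wrist');cv2.imwrite('pics/w1.png',c['color']);np.savez('w1.npz',**c)
print(c['fx'],c['cx'],c['cy'],c['xyz'],c['rotation'])
go(0,118,40)"
```

```text
clock: 2.1
tcp_pos: [0.6197, 0.2277, 0.1803]
orientation: [-0.001, 0.591, 0.807, -0.001]
wrist_force: [0.5, -0.7, 0.1]
finger_gap: 0.0187
grip_force: 0.0
371.64829954431775 321.98275453043976 235.20026922769097 [0.5936009  0.30872496 0.32363229] [0.16297064 0.97477526 0.15058778 0.0240224 ]
clk 2.15 tray now [ -0.8 115.4] z 181.6 gap 18.8 F [0.2 0.  0.5] psi -0.009 -> rows [  2.7   0.8 141.6] turn -0.009
```

View pics/w1.png

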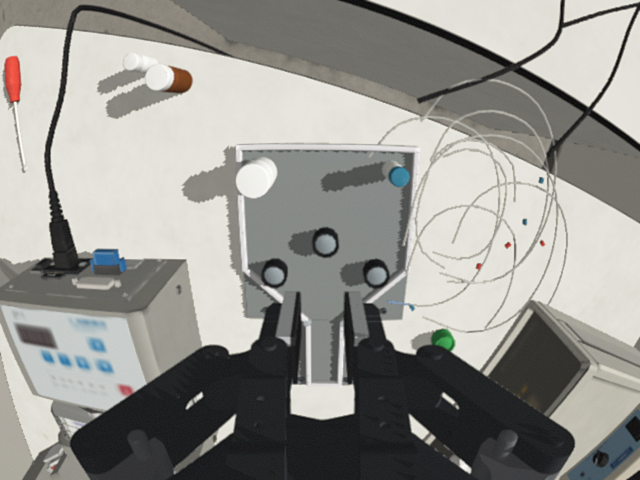

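Wrist view: lenses at (325,241), (274,273) and (376,273), bottle cap at (257,176), vial cap at (399,176), and the funnel and slot below between the fingers. Next I'll locate these against the tray.

```bash
cat > meas.py <<'E'
import cv2,sys
from h import *
def glass(c,box=None):
    k=np.load("tray.npz");g=cv2.cvtColor(c["color"],cv2.COLOR_BGR2HSV)
    m=((c["color"].max(2)<45)).astype(np.uint8)
    cs,h=cv2.findContours(m,cv2.RETR_CCOMP,cv2.CHAIN_APPROX_NONE)
    for i,q in enumerate(cs):
        A=cv2.contourArea(q)
        if h[0][i][3]>=0 and A>60 and A<3000:
            (u,v),r=cv2.minEnclosingCircle(q)
            if A/(np.pi*r*r)>.6:
                w=castw(c,u,v,.02);print("ring hole px",round(u,1),round(v,1),"r",round(r,1),"tray",np.round((w[:2]-k["t"])@k["R"]*1e3,1))
E
python3 - <<'E'
from meas import *
c=np.load("w1.npz");glass(c)
k=np.load("tray.npz")
for n,u,v,z in[("bottle",257,175,.044),("vial",399,175,.041),("cornerL",239,148,.01),("cornerR",416,150,.01),("slotL",309,382,.01),("slotR",345,382,.01),("funL",244,269,.01),("funR",406,274,.01)]:
    print(n,np.round((castw(c,u,v,z)[:2]-k["t"])@k["R"]*1e3,1))
E
```

```text
ring hole px 376.4 275.6 r 11.6 tray [46.6 57.7]
ring hole px 273.6 275.4 r 11.7 tray [-46.6  58.6]
ring hole px 325.1 243.5 r 12.1 tray [ 0.2 89.1]
bottle [-51.8 154.3]
vial [ 58.  153.1]
cornerL [-72.7 172.7]
cornerR [ 78.8 170. ]
slotL [-18.3 -77.3]
slotR [ 21.3 -77.7]
funL [-76.   60.4]
funR [76.6 53.9]
```

```bash
python3 -m handwheel '[[4,1,50,-0.01,0.22],[4,1,90,-0.01,0.22],[4,1,125,-0.01,0.22],[4,1,145,-0.01,0.22],[4,1,158,-0.01,0.22],[4,1,168,-0.01,0.22],[4,1,168,-0.01,0.22]]'; python3 -c "
from meas import *
from workcell import imaging
c=imaging.read_camera('wrist');cv2.imwrite('pics/w2.png',c['color'][200:480,100:540]);glass(c)
go(0,90,13)"
```

```text
clock: 2.85
tcp_pos: [0.6203, 0.2313, 0.0134]
orientation: [0.0, 0.587, 0.81, -0.0]
wrist_force: [-0.3, 0.2, 0.1]
finger_gap: 0.0189
grip_force: 0.0
ring hole px 411.5 417.8 r 6.3 tray [47.5 54.5]
ring hole px 232.5 417.0 r 5.6 tray [-47.8  55. ]
ring hole px 323.0 371.5 r 20.5 tray [ 0.2 89.7]
clk 2.90 tray now [  1.1 119.3] z 14.2 gap 18.8 F [-0.3  0.5 -0.3] psi 0.002 -> rows [-29.3  -1.1   1.2] turn 0.002
```

View pics/w2.png

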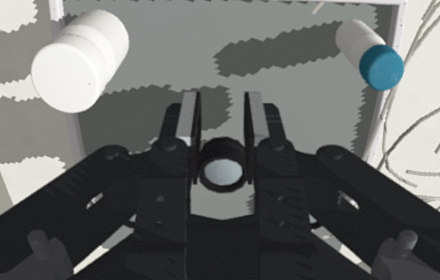

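The tips are behind the lens, which sits in the gap at crop (222,170). The bottle and vial are clear. Pushing.

```bash
python3 -m handwheel '[[-6,-1,1,0,0.22],[-13,-1,1,0,0.22],[-21,-1,1,0,0.22],[-29,-1,1,0,0.22],[-37,-1,1,0,0.22],[-45,-1,1,0,0.22],[-52,-1,1,0,0.22],[-56,-1,1,0,0.22]]'; python3 -c "
from meas import *
from workcell import imaging
c=imaging.read_camera('wrist');glass(c)
go(0,-45,13)"
```

```text
clock: 3.7
tcp_pos: [0.6371, 0.1776, 0.0123]
orientation: [0.0, 0.586, 0.81, 0.0]
wrist_force: [-0.4, 1.2, 0.8]
finger_gap: 0.0187
grip_force: 0.6
ring hole px 258.0 424.0 r 5.8 tray [-34.7  -4.4]
ring hole px 322.0 348.0 r 21.6 tray [-0.9 48.3]
ring hole px 426.8 326.6 r 21.5 tray [45.7 58.6]
ring hole px 219.8 324.4 r 21.5 tray [-46.   59.7]
clk 3.75 tray now [-0.1 62.6] z 12.3 gap 18.6 F [0.3 0.2 0.1] psi 0.002 -> rows [-1.076e+02 -1.000e-01 -7.000e-01] turn 0.002
```

```bash
python3 -m handwheel '[[-5,0,-0.5,0,0.22],[-12,0,-0.5,0,0.22],[-20,0,-0.5,0,0.22],[-28,0,-0.5,0,0.22],[-36,0,-0.5,0,0.22],[-43,0,-0.5,0,0.22],[-50,0,-0.5,0,0.22],[-56,0,-0.5,0,0.22]]'; python3 -c "
from meas import *
from workcell import imaging
c=imaging.read_camera('wrist');glass(c)
go(0,-45,13)"
python3 -m handwheel '[[-5,0,0,0,0.22],[-12,0,0,0,0.22],[-20,0,0,0,0.22],[-28,0,0,0,0.22],[-36,0,0,0,0.22],[-43,0,0,0,0.22],[-49,0,0,0,0.22],[-53,0,0,0,0.22]]'; python3 -c "
from meas import *
from workcell import imaging
c=imaging.read_camera('wrist');glass(c);cv2.imwrite('pics/w3.png',c['color'])
go(0,-30,40)"
```

```text
clock: 4.55
tcp_pos: [0.6545, 0.1246, 0.0128]
orientation: [0.0, 0.586, 0.81, 0.0]
wrist_force: [0.3, -0.3, -0.0]
finger_gap: 0.0189
grip_force: 0.2
ring hole px 322.0 349.0 r 21.6 tray [-0.7 -8.5]
ring hole px 442.1 206.4 r 24.1 tray [46.1 57.5]
ring hole px 206.0 203.0 r 24.1 tray [-46.1  58.6]
clk 4.60 tray now [0.1 6.2] z 12.8 gap 18.7 F [ 1.1 -0.4  0.9] psi 0.002 -> rows [-51.2  -0.2  -0.2] turn 0.002
clock: 5.4
tcp_pos: [0.6711, 0.0742, 0.0128]
orientation: [0.0, 0.586, 0.81, 0.0]
wrist_force: [-0.5, -0.1, 0.3]
finger_gap: 0.0187
grip_force: 0.1
ring hole px 322.0 348.0 r 21.6 tray [ -0.6 -60.9]
ring hole px 446.5 72.5 r 25.9 tray [45.2 56.2]
ring hole px 199.4 67.9 r 25.3 tray [-46.1  57.6]
clk 5.45 tray now [  0.2 -46.4] z 12.8 gap 18.5 F [ 1.  -0.2  0.8] psi 0.002 -> rows [ 16.3  -0.2 -27.2] turn 0.002
```

View pics/w3.png

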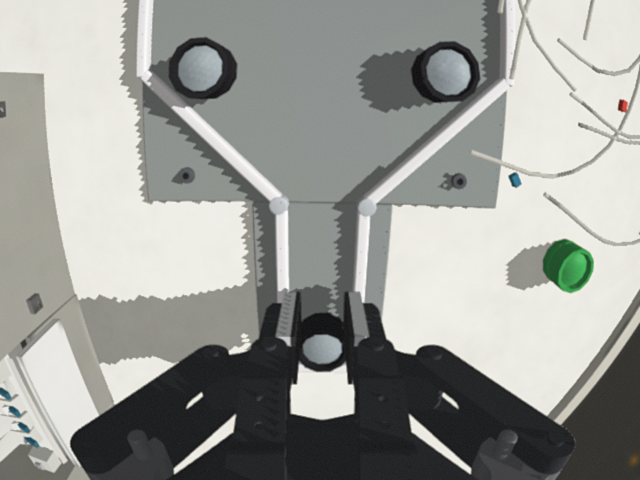

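The first lens is in the slot at (322,348), y≈-61. The other two wait at (202,69) and (447,72). I'll push it to the end, then measure the posts and the machine edge.

```bash
python3 -m handwheel '[[-3,0,0,0,0.22],[-5,0,0,0,0.22],[-5,0,0,0,0.22],[6,0,0,0,0.22],[14,0,0,0,0.22],[14,0,-25,0,0.22],[14,0,-60,0,0.22]]'; python3 -c "
from meas import *
from workcell import imaging
k=np.load('tray.npz');c=imaging.read_camera('wrist');np.savez('w4.npz',**c);cv2.imwrite('pics/w4.png',c['color']);glass(c)
d=np.load('w4.npz')
go(-52,84,75,0.25)"
```

```text
clock: 6.15
tcp_pos: [0.6638, 0.0895, 0.0707]
orientation: [-0.002, 0.586, 0.811, -0.002]
wrist_force: [0.9, -0.1, 0.4]
finger_gap: 0.0188
grip_force: 0.0
ring hole px 325.9 320.0 r 16.4 tray [ -0.5 -65.2]
ring hole px 416.5 114.1 r 18.5 tray [46.  56.7]
ring hole px 239.8 110.7 r 18.6 tray [-46.3  57.8]
clk 6.20 tray now [  2.3 -30.5] z 79.2 gap 18.8 F [1.6 0.4 4.3] psi 0.004 -> rows [114.7 -53.8   3.7] turn -0.246
```

View pics/w4.png

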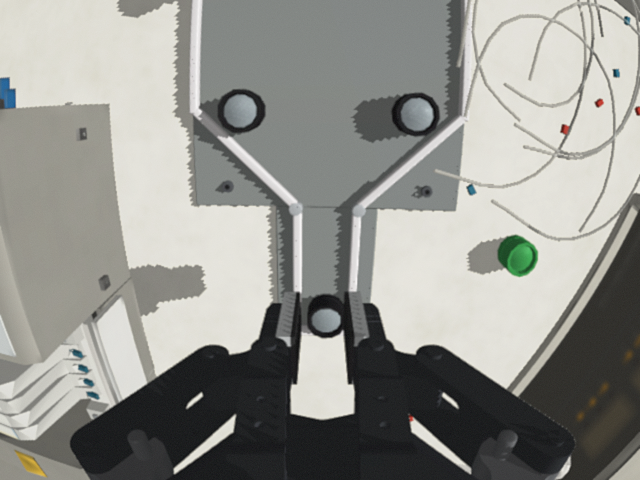

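```bash
python3 -c "
from meas import *
k=np.load('tray.npz');c=np.load('w4.npz')
for n,u,v,z in [('postL',296,208,.0105),('postR',358,211,.0105),('machbot',110,110,0),('machbot2',128,240,0)]: print(n,np.round((castw(c,u,v,z)[:2]-k['t'])@k['R']*1e3,1))"
python3 -m handwheel '[[40,-54,4,-0.1,0.22],[85,-54,4,-0.2,0.22],[116,-54,4,-0.25,0.22],[116,-54,4,-0.25,0.22],[116,-54,4,-0.25,0.22]]'; python3 -c "
from h import *
go(-53,85,12.8,0.25)"
```

```text
postL [-18.    2.4]
postR [17.2  0.9]
machbot [-137.9   65.6]
machbot2 [-134.4  -21.6]
clock: 6.7
tcp_pos: [0.5785, 0.183, 0.0691]
orientation: [0.0, 0.48, 0.878, 0.0]
wrist_force: [1.0, 0.3, -0.7]
finger_gap: 0.0188
grip_force: 0.0
clk 6.70 tray now [-54.2  86.3] z 69.1 gap 18.8 F [ 1.   0.3 -0.7] psi 0.255 -> rows [-1.5  0.8 56.3] turn 0.005
```

```bash
python3 -m handwheel '[[-1,1,25,0,0.22],[-1,1,42,0,0.22],[-1,1,52,0,0.22],[-1,1,56,0,0.22],[-6,1,56,0,0.22],[-11,1,56,0,0.22],[-15,1,56,0,0.22]]'; python3 -c "
from meas import *
from workcell import imaging
c=imaging.read_camera('wrist');glass(c)
go(-1,27,12.8,0.25)"
```

```text
clock: 7.4
tcp_pos: [0.5891, 0.1689, 0.0137]
orientation: [0.001, 0.481, 0.877, 0.001]
wrist_force: [-0.4, 0.4, 0.2]
finger_gap: 0.0184
grip_force: 0.1
ring hole px 494.5 366.0 r 16.6 tray [44.7 59.9]
ring hole px 321.5 346.0 r 21.6 tray [-45.5  55.4]
clk 7.45 tray now [-48.3  69. ] z 13.7 gap 18.8 F [ 0.5 -0.4  0.1] psi 0.252 -> rows [-52.5  35.3   1. ] turn 0.002
```

```bash
python3 -m handwheel '[[-5,2.5,1,0,0.22],[-12,7,1,0,0.22],[-19,12,1,0,0.22],[-26,17,1,0,0.22],[-33,22,1,0.03,0.22],[-40,27,1,0.08,0.22],[-46,31,1,0.13,0.22],[-49,33,1,0.18,0.22]]'; python3 -c "
from meas import *
from workcell import imaging
c=imaging.read_camera('wrist');glass(c)
go(0,10,12.8,0)"
```

```text
clock: 8.25
tcp_pos: [0.6433, 0.1454, 0.0117]
orientation: [0.0, 0.559, 0.829, 0.0]
wrist_force: [-0.3, 1.4, 0.1]
finger_gap: 0.0191
grip_force: 0.3
ring hole px 321.5 349.0 r 21.7 tray [-4.1 15.6]
ring hole px 448.0 268.5 r 23.0 tray [45.4 58.1]
clk 8.30 tray now [-3.9 30.1] z 11.7 gap 18.7 F [ 0.2 -0.6  0.5] psi 0.067 -> rows [-20.3   2.6  -1.1] turn 0.067
```

```bash
python3 -m handwheel '[[-4,2,-1,0.03,0.22],[-9,3.5,-1,0.067,0.22],[-16,3,-1,0.067,0.22],[-24,2.5,-1,0.067,0.22],[-32,2,-1,0.067,0.22],[-40,1.5,-1,0.067,0.22],[-47,1,-1,0.067,0.22],[-53,0.5,-1,0.067,0.22]]'; python3 -c "
from meas import *
from workcell import imaging
c=imaging.read_camera('wrist');glass(c)
go(0,-30,12.8,0)"
```

```text
clock: 9.1
tcp_pos: [0.6628, 0.0961, 0.0128]
orientation: [0.0, 0.585, 0.811, -0.0]
wrist_force: [0.2, 0.0, 0.6]
finger_gap: 0.0189
grip_force: 0.1
ring hole px 260.1 398.8 r 5.2 tray [-32.5 -70.8]
ring hole px 323.9 391.5 r 20.2 tray [ -0.6 -64.5]
ring hole px 322.0 348.5 r 21.3 tray [ -1.7 -37.8]
ring hole px 449.7 132.6 r 24.8 tray [45.8 57. ]
clk 9.15 tray now [ -0.9 -23.4] z 12.8 gap 18.7 F [-0.2  0.   0.6] psi 0.005 -> rows [-6.6  0.9 -0. ] turn 0.005
```

```bash
python3 -m handwheel '[[-3,0.5,0,0,0.22],[-5,0.5,0,0,0.22],[-5,0.5,0,0,0.22],[6,0.5,0,0,0.22],[12,0.5,0,0,0.22],[12,0.5,-25,0,0.22],[12,0.5,-60,0,0.22],[12,0.5,-60,0,0.22]]'; python3 -c "
from meas import *
from workcell import imaging
c=imaging.read_camera('wrist');glass(c)
go(53,84,70,-0.25)"
```

```text
clock: 9.95
tcp_pos: [0.6624, 0.1097, 0.0782]
orientation: [0.004, 0.585, 0.811, 0.003]
wrist_force: [1.3, 0.1, 1.0]
finger_gap: 0.019
grip_force: 0.0
ring hole px 316.8 338.0 r 15.3 tray [ -0.4 -64.7]
ring hole px 315.9 307.0 r 16.2 tray [ -1.  -41.1]
ring hole px 402.0 147.7 r 17.8 tray [46.  57.2]
clk 10.00 tray now [ 1.8 -9.4] z 76.0 gap 18.7 F [ 0.2  0.6 -0.2] psi 0.007 -> rows [93.  51.8  6.2] turn 0.257
```

```bash
python3 -m handwheel '[[40,30,3,0.1,0.22],[75,52,3,0.2,0.22],[93,52,3,0.257,0.22],[93,52,3,0.257,0.22],[93,52,6,0.257,0.22]]'; python3 -c "
from h import *
go(52,82,12.8,-0.25)"
```

```text
clock: 10.5
tcp_pos: [0.6786, 0.2136, 0.0661]
orientation: [0.0, 0.683, 0.73, -0.001]
wrist_force: [-0.4, 0.5, -0.3]
finger_gap: 0.0191
grip_force: 0.0
clk 10.50 tray now [50.5 84.4] z 66.1 gap 19.1 F [-0.4  0.5 -0.3] psi -0.249 -> rows [-1.9  2.1 53.3] turn 0.001
```

```bash
python3 -m handwheel '[[0,2,25,0,0.22],[0,2,42,0,0.22],[0,2,50,0,0.22],[0,2,53,0,0.22],[-5,2,53,0,0.22],[-10,2,53,0,0.22],[-14,2,53,0,0.22]]'; python3 -c "
from meas import *
from workcell import imaging
c=imaging.read_camera('wrist');glass(c)
go(1,27,12.8,-0.25)"
```

```text
clock: 11.2
tcp_pos: [0.683, 0.1986, 0.015]
orientation: [0.001, 0.684, 0.729, 0.001]
wrist_force: [-0.6, 0.5, -0.5]
finger_gap: 0.0185
grip_force: 0.1
ring hole px 322.0 345.0 r 21.1 tray [45.2 54.4]
clk 11.25 tray now [49.8 68.2] z 14.9 gap 18.9 F [-0.  -0.2 -0.4] psi -0.252 -> rows [-52.1 -37.    2. ] turn -0.002
```

```bash
python3 -m handwheel '[[-5,-3,2,0,0.22],[-12,-8,2,0,0.22],[-19,-13,2,0,0.22],[-26,-18,2,0,0.22],[-33,-23,2,-0.03,0.22],[-40,-28,2,-0.08,0.22],[-46,-32,2,-0.13,0.22],[-49,-34,2,-0.18,0.22]]'; python3 -c "
from meas import *
from workcell import imaging
c=imaging.read_camera('wrist');glass(c)
go(0,-5,12.8,0)"
```

```text
clock: 12.05
tcp_pos: [0.6505, 0.1472, 0.0118]
orientation: [-0.0, 0.615, 0.788, -0.0]
wrist_force: [-0.4, 0.6, 0.4]
finger_gap: 0.0186
grip_force: 0.3
ring hole px 382.9 424.1 r 5.2 tray [ 29.7 -38.9]
ring hole px 322.0 349.0 r 21.2 tray [ 1.3 15.1]
clk 12.10 tray now [ 2.9 29.7] z 11.8 gap 18.9 F [ 0.1  0.1 -1. ] psi -0.068 -> rows [-34.8  -0.5  -1. ] turn -0.068
```

```bash
python3 -m handwheel '[[-4,-2,-1,-0.03,0.22],[-9,-2.5,-1,-0.068,0.22],[-15,-2,-1,-0.068,0.22],[-21,-1.5,-1,-0.068,0.22],[-26,-1,-1,-0.068,0.22],[-31,-0.5,-1,-0.068,0.22],[-35,-0.5,-1,-0.068,0.22],[-35,-0.5,-1,-0.068,0.22]]'; python3 -c "
from meas import *
from workcell import imaging
c=imaging.read_camera('wrist');glass(c)
go(0,-8,12.8,0)"
```

```text
clock: 12.9
tcp_pos: [0.6587, 0.1151, 0.0125]
orientation: [-0.001, 0.589, 0.808, 0.001]
wrist_force: [-2.0, 4.5, 0.6]
finger_gap: 0.0188
grip_force: 2.6
ring hole px 317.5 386.0 r 20.6 tray [ -2.  -41.2]
ring hole px 322.0 347.0 r 21.2 tray [  0.2 -17.4]
clk 12.95 tray now [ 1.  -3.1] z 12.5 gap 18.5 F [-1.4  4.3 -0.3] psi -0.003 -> rows [-4.9 -1.  -0.3] turn -0.003
```

```bash
python3 -m handwheel '[[-1,0,0,0,0.22],[-2,0,0,0,0.22],[-2,0,0,0,0.22]]'; python3 -m handwheel '[[4,0,0,0,0.22],[12,0,0,0,0.22],[20,0,0,0,0.22],[20,0,-40,0,0.22],[20,0,-80,0,0.22],[40,0,-110,0,0.22],[40,0,-110,0,0.22],[40,0,-110,0,0.22]]'; python3 -c "
from meas import *
from workcell import imaging
c=imaging.read_camera('wrist');glass(c);cv2.imwrite('pics/w5.png',c['color']);np.savez('w5.npz',**c)
c=imaging.read_camera('scene');cv2.imwrite('pics/s5.png',cv2.resize(c['color'][170:320,190:410],None,fx=3.6,fy=3.6))
go(0,40,120,0)"
```

```text
clock: 13.25
tcp_pos: [0.6588, 0.1146, 0.0126]
orientation: [-0.002, 0.588, 0.809, 0.001]
wrist_force: [-2.4, 7.5, 0.8]
finger_gap: 0.0187
grip_force: 3.9
clock: 14.05
tcp_pos: [0.6482, 0.151, 0.1239]
orientation: [0.001, 0.588, 0.809, 0.001]
wrist_force: [0.0, -0.2, -1.2]
finger_gap: 0.0188
grip_force: 0.0
ring hole px 319.4 350.5 r 12.7 tray [ -0.7 -65.4]
ring hole px 317.5 325.5 r 13.0 tray [ -2.  -40.7]
ring hole px 320.6 298.5 r 13.7 tray [  0.5 -16.3]
clk 14.15 tray now [ 0.7 33.8] z 121.6 gap 18.9 F [-0.3 -0.6 -0.2] psi -0.003 -> rows [ 6.2 -0.7  1.6] turn -0.003
```

View pics/w5.png

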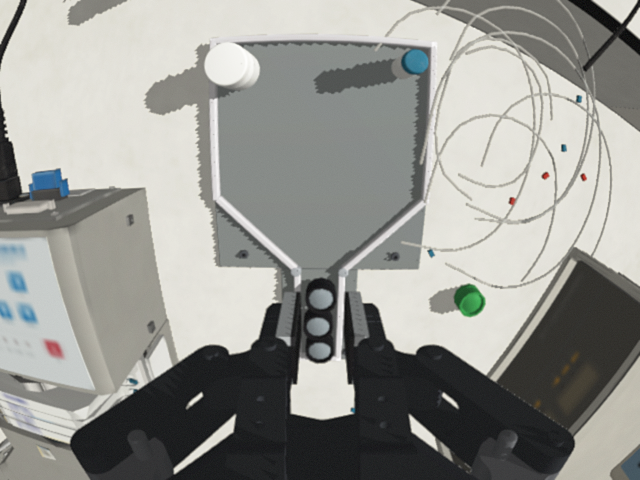

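View pics/s5.png

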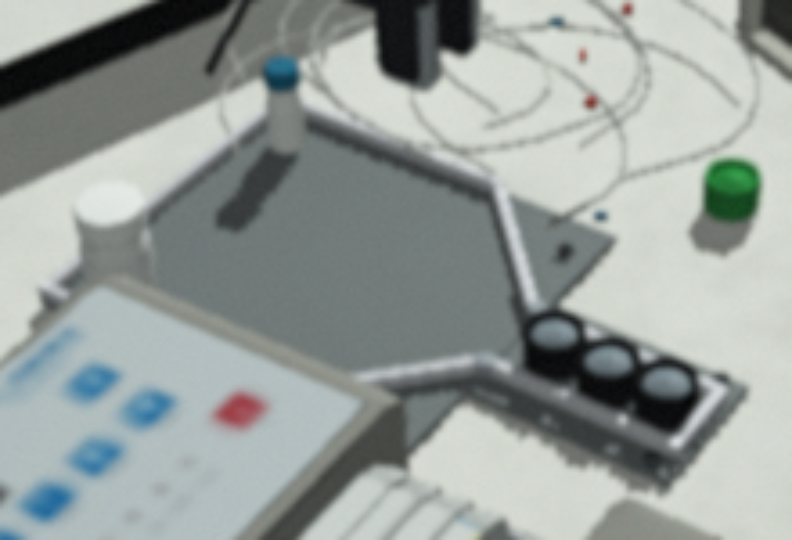

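All three lenses are packed in the slot, at wrist pixels (320,298), (317,326) and (319,350). The push force rose against the end stop. The bottle (232,66) and vial (415,62) are unmoved, and the arm is clear.

```bash
python3 -c "
from workcell import workorder
print(workorder.hand_in())"
```

```text
the job is handed in; nothing more can be done
None
```

I pushed all three lenses through the gate one at a time. They now stand in a row in the slot against the end stop, with the bottle and vial looking undisturbed in the last pictures; I handed the job in at about 14 s, and no verdict came back.

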